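Plug the bridging comb into a drive's terminal row

ROBOT

A 6-joint arm with a two-finger parallel gripper is mounted at the origin on the work surface. World frame = base frame: x ahead of the robot, y to its left, z up, the work surface at z = 0. Lengths are in m, angles in rad, forces in N, time in s.
With the tool pointing down it reaches from about 0.3 to 0.75 m from the base axis. Payload 8.5 kg.
Tool frame: the origin (TCP) lies on the centre line of the jaws, within the pads' length; the fingertips stand 19 mm ahead of it and the grasp point (between the pads) is the TCP; z points along the fingers, y is the line along which they close (so a half turn about z gives the same grasp; the last joint's range is limited). The gripper opens to 85 mm and grips with 20 to 120 N. Pads are 22 mm wide; open, the fingers measure 114 mm over their backs; the gripper's body (76 mm by 85 mm) begins 54 mm behind the grasp point. The pads swing forward as they close: fully open they stand 13 mm farther back than shut.
Start: joints at [0.938, 0.381, 1.297, -0, 1.464, -0.215], TCP at [0.223, 0.503, 0.22] pointing down, gripper open.
Joint ranges: [-3.11, 3.11], [-0.89, 2.33], [0.22, 2.48], [-1.42, 4.56], [0.17, 2.85], [-2.88, 2.88]. Speed limits (rad/s): [2.39, 2.39, 3.14, 3.14, 3.14, 3.14].

INTERFACE

Orientations are given as a unit quaternion [x, y, z, w].
In Python, from cell import manip gives the robot as it stands. Calls block until the motion is done:
- manip.goto(position, orientation): joint-space move of the TCP to a pose.
- manip.servo_line(position, vel=0.15, rotation=None, contact_N=None): straight line of the TCP; rotation=None keeps the orientation; vel is the mean speed in m/s. With contact_N (N) it stops when the force on the tool has changed by that much, and returns True; else False.
- manip.move_j(angles): joint-space move.
- manip.command_gripper(opening, grip_force=None): finger opening in m; grip_force is the grip in N (None keeps the last); returns when the fingers have stopped.
- manip.pause(seconds).
- manip.inverse_kinematics(position, orientation): joint angles nearest the present ones, or None.
- manip.read_state(): the state.
- manip.camera(name): name is "side" or "top"; returns a dict with "color" (384x512x3 uint8, red, green, blue), "intrinsics" (3x3 intrinsics, pixels), "dist" ([k1, k2, p1, p2, k3] as OpenCV has them; the pictures are not rectified), "cam_to_world" (4x4, takes a point from camera to world coordinates). Camera axes: x right, y up, looking along -z (the intrinsics and any distortion apply to the point x, -y, -z); pixel columns grow to the right and rows downward; lengths in m; the calibration is good to about 2 mm. A picture is of the moment at which its call begins. There is no depth.
A pose or a line that the arm cannot do raises manip.IKError and nothing moves.
- manip.hand_in(): hands the job in; it is judged then, once.
The state is a dict: "time_s": time; "joint_positions": joint angles; "joint_velocities": joint speeds; "effort": joint torques, N m; "tool_pos": TCP position; "orientation": TCP orientation; "ft_force": force on the tool from outside, world axes, zero at the start; "wrist_torque": the same for the moment, N m; "opening": finger opening in m; "grip_force": force on a finger pad.
Only numpy, scipy, OpenCV 4.12 (cv2) and the standard library are available. Lean on these libraries where they do the work, as an engineer would, in place of code of your own. Each camera call takes 0.05 s, during which the arm holds its last target. There are 200 camera calls.

TASK

Take the orange five-toothed bridging comb out of its black stand and push it down into the white terminal row of the motor drive, feeling gently for the slots, until all five teeth are in and it sits flush on the row. Then slide the yellow latch all the way over the end of the comb to lock it in, and let go. Never force the comb against the drive, and leave the other things on the bench where they are.

Things in the scene. Friction and masses are not known exactly. Their poses are not given: they have to be found in the camera images.
- comb: Orange comb, loose, about 60 g, standing teeth down in the stand. Spine 14 (x) x 108 (y) x 14 (z) mm; on its middle a grip 12 (x) x 40 (y) x 26 (z) mm: top 40 mm over the origin, the centre of the spine's underside; z up. Five copper teeth below, 20 mm apart along y, centred, each 8 (x) x 7 (y) mm, 18 mm long, with square ends. Fits either way round.
- stand: Black stand, fixed, 60 x 130 x 30 mm; groove along y, 11 mm wide and 22 mm deep, in which the teeth hang; the comb's spine rests on its top face. Origin: centre of its underside, z up.
- drive: Open motor drive, fixed: heatsink and green board 165 (x) x 275 (y) mm, board top 34 mm up; origin: centre of its underside, z up. At x = -30 mm the white terminal row, towards its +y end the yellow latch; along x = +55 mm capacitors up to 70 mm high.
- row (a point): Nominal middle of the row's top face, 66 mm over the bench, axes as the drive's. White block 40 (x) x 114 (y) mm, five slots 20 mm apart in y, each 12 (x) x 9 (y) mm, 22 deep. Springs let it sink up to 5 mm (4 to 12 N). In y it sits up to 8.5 mm either way of this point, stiff, differing each time, unmeasured: feel or look for it. Comb seated and let go: its origin at z = 0 here.
- latch (a joint): Travel of the yellow latch, m: near 0 open, 0.034 fully closed (end stop). Slides to the drive's -y with about 3 N friction and stays where left. Its tongue (22 mm in x, 5 mm thick) passes 2.5 mm over the spine of a seated comb, and runs into one not fully down.
- latch_tab (a point): Middle of the top edge of the latch's thumb tab, 24 (x) x 8 (y) mm, 25 mm high above the tongue. Push its +y face to the drive's -y. Open, it lies about 100 mm to +y of row. Beyond the tab on its +y side the space is free down to 25 mm below this point.
- spare: Grey three-toothed spare comb lying on its side, bystander. About 68 mm long.
- spool: Bare solder spool, 60 mm across, 50 mm high, bystander.
- flux: Small amber bottle with blue cap, 44 mm across, 90 mm high, bystander.
- driver: Screwdriver with red handle lying on the bench, bystander.
- meter: Yellow hand-held meter, 85 x 160 x 35 mm, bystander.
- tray: Blue parts tray, 100 x 140 x 30 mm, bystander.
Not all that is in view belongs to the job. Several things have the shape of the comb; the one meant has the colours described above.

How it is judged:
On the way, in this order (a step that is already met when the one before it is completed fails the run):
1. the comb sits fully down in the terminal row, all five teeth in their slots (z of comb in the frame of row between -0.003 and 0.0025 m and x of comb in the frame of row between -0.006 and 0.006 m and y of comb in the frame of row between -0.011 and 0.011 m and angle between comb's own z axis and vertical below 0.06 rad and angle between the y axis of comb and the y axis of drive, either way round below 0.07 rad), for 0.2 s.
2. the latch is slid fully over the seated comb (all of step 1 and value of joint latch above 0.03 m), for 0.2 s.
At the end, for the whole second after the job is handed in: The comb's origin is within -3 to +2.5 mm of the row's top face in height, within 6 mm in x and 11 mm in y of the row's nominal middle, tilted less than 0.06 rad and within 0.07 rad of the row's direction; the latch is at 0.030 m or more; the comb is at rest and let go (all of step 2 and linear speed of comb below 0.02 m/s); the robot touches nothing.
It fails at once if the comb is forced: more than 30 N between comb and drive (contact force between comb and drive above 30 N).
It fails at once if a bystander is displaced by more than 20 mm (distance of any of spare, spool, flux, driver, meter, tray from where it was at the start of the episode above 0.02 m).
It also fails if it takes over 61 s, if anything falls off the work surface, if the arm or the gripper's body presses on something with over 40 N, if the wrist force passes 120 N, or if a joint passes its speed limit or range.

## Working session

There is one attempt and no reset: what is moved stays moved. The work goes in short steps, each a Python script; the robot and the scene stay as the last script left them, time stands still between calls to the robot, and variables do not carry over. Pictures are saved under pics/ and viewed, at most 10 in all, crops included, and the job is handed in when it is done.

```bash
mkdir -p pics; python3 - <<'E'
from cell import manip
import cv2,pickle,numpy as np
d={}
for n in("top","side"):
    c=manip.camera(n);d[n]=c;cv2.imwrite(f"pics/{n}0.png",c["color"][...,::-1]);print(n,c["intrinsics"],c["dist"],c["cam_to_world"])
pickle.dump(d,open("c0.pkl","wb"));s=manip.read_state();print(s)
E
```

```text
top [[364.6669602    0.         258.57466457]
 [  0.         364.6669602  191.57409066]
 [  0.           0.           1.        ]] [-0.02836268  0.          0.          0.          0.        ] [[ 0.00127718  0.98511881 -0.17186999  0.35615818]
 [-0.99980589  0.00463708  0.01914904  0.00469874]
 [ 0.01966105  0.17181217  0.98493351  1.0563033 ]
 [ 0.          0.          0.          1.        ]]
side [[483.05795369   0.         253.30163456]
 [  0.         483.05795369 188.70026581]
 [  0.           0.           1.        ]] [-0.11816943  0.          0.          0.          0.        ] [[ 0.92227629  0.27111731 -0.2755029   0.0765319 ]
 [-0.3864822   0.63545297 -0.66845421 -1.08161153]
 [-0.00616037  0.72297643  0.69084523  1.21578436]
 [ 0.          0.          0.          1.        ]]
{'time_s': 0.1, 'joint_positions': array([ 9.37720687e-01,  3.81119882e-01,  1.29812593e+00, -1.00016840e-06,
        1.46359486e+00, -2.15306887e-01]), 'joint_velocities': array([-0.00101346, -0.00153905, -0.00161239, -0.00084074, -0.00206748,
        0.00143568]), 'effort': array([ 3.15055113e-03, -4.49219263e+01, -2.31655419e+01, -1.85297372e-04,
        3.57320445e-03, -2.01601279e-05]), 'tool_pos': array([0.22299479, 0.50247987, 0.21939813]), 'orientation': array([ 2.07368563e-01,  9.78262690e-01, -5.68907558e-04, -2.56378311e-04]), 'ft_force': array([-0.98491777, -0.17201992, -0.28725954]), 'wrist_torque': array([0.07440268, 0.0253123 , 0.0002347 ]), 'grip_force': 0.0, 'opening': 0.08556251159844792}
```

View pics/top0.png

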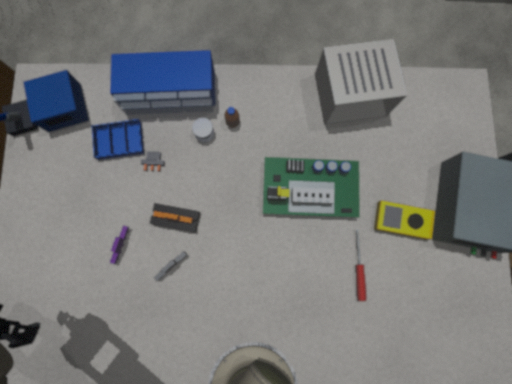

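View pics/side0.png

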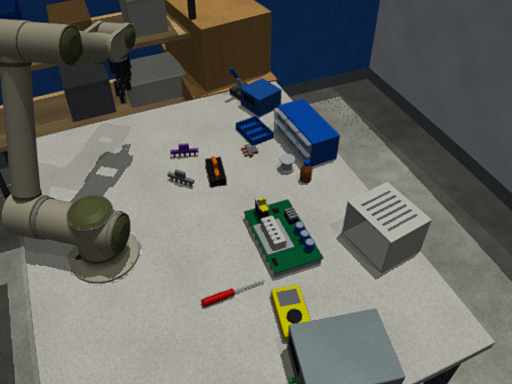

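Top view: the orange comb lies in its black stand at (175,217), and the drive's white row is around (312,196) with the latch at (284,193). Possible mix-ups are the purple comb (119,244), the grey five-tooth comb (171,265) and the grey spare (153,160). I choose (175,217) and check it in a crop.

```bash
cat > h.py <<'E'
import cv2,pickle,numpy as np
def ray(c,px):
    u=cv2.undistortPoints(np.float64([[px]]),c["intrinsics"],np.float64(c["dist"]))[0,0]
    T=c["cam_to_world"];return T[:3,3],T[:3,:3]@np.array([u[0],-u[1],-1])
def onz(c,px,z):
    o,d=ray(c,px);return o+d*(z-o[2])/d[2]
def proj(c,p):
    T=c["cam_to_world"];q=T[:3,:3].T@(np.asarray(p)-T[:3,3])
    return cv2.projectPoints(np.float64([[q[0],-q[1],-q[2]]]),np.zeros(3),np.zeros(3),c["intrinsics"],np.float64(c["dist"]))[0][0,0]
def tri(c1,p1,c2,p2):
    o1,d1=ray(c1,p1);o2,d2=ray(c2,p2)
    s=np.linalg.lstsq(np.c_[d1,-d2],o2-o1,rcond=None)[0];a=o1+s[0]*d1;b=o2+s[1]*d2
    return (a+b)/2,np.linalg.norm(a-b)
def blobs(c,lo,hi,roi,mn=4):
    x0,y0,x1,y1=roi;h=cv2.cvtColor(c["color"],cv2.COLOR_RGB2HSV)[y0:y1,x0:x1]
    n,l,s,ce=cv2.connectedComponentsWithStats(cv2.inRange(h,np.array(lo),np.array(hi)))
    return [(s[i,4],s[i,:4]+[x0,y0,0,0],ce[i]+[x0,y0],cv2.minAreaRect(np.argwhere(l==i)[:,::-1].astype(np.float32)+np.float32([x0,y0]))) for i in range(1,n) if s[i,4]>=mn]
E
python3 - <<'E'
from h import *
d=pickle.load(open("c0.pkl","rb"));t,s=d["top"],d["side"]
def cr(c,x,y,w,h,k=None):return cv2.resize(c["color"][y:y+h,x:x+w,::-1],(400,300),interpolation=cv2.INTER_CUBIC)
cv2.imwrite("pics/crop0.png",np.vstack([np.hstack([cr(t,140,190,80,60),cr(s,190,145,60,45)]),np.hstack([cr(t,256,148,112,84),cr(s,235,190,92,69)])]))
for c,roi in((t,(145,200,205,235)),(s,(200,150,232,192))):
    print("orange",[(a,list(b),e.round(2),r) for a,b,e,r in blobs(c,(5,130,100),(22,255,255),roi)])
for c,roi in((t,(262,155,362,220)),(s,(240,195,325,275))):
    for n,lo,hi in(("green",(45,80,30),(90,255,255)),("yellow",(23,120,100),(35,255,255)),("white",(0,0,150),(179,40,255))):
        print(n,[(a,list(b),e.round(2),r) for a,b,e,r in blobs(c,lo,hi,roi,8)])
E
```

```text
orange [(np.int32(196), [np.int64(154), np.int64(211), np.int64(38), np.int64(12)], array([172.2 , 216.38]), ((172.50331115722656, 216.4821014404297), (38.02024459838867, 5.571931838989258), 10.491477012634277))]
orange [(np.int32(32), [np.int64(211), np.int64(157), np.int64(6), np.int64(8)], array([213.84, 160.06]), ((213.9117889404297, 160.14707946777344), (7.518604278564453, 4.123105525970459), 75.96376037597656)), (np.int32(31), [np.int64(214), np.int64(168), np.int64(5), np.int64(8)], array([216.26, 171.55]), ((216.0, 171.5), (7.0, 4.0), 90.0))]
green [(np.int32(2384), [np.int64(264), np.int64(158), np.int64(95), np.int64(59)], array([313.72, 185.43]), ((311.2525939941406, 187.06678771972656), (94.46229553222656, 55.12335968017578), 2.544804573059082)), (np.int32(22), [np.int64(322), np.int64(160), np.int64(7), np.int64(6)], array([325.  , 161.82]), ((324.30767822265625, 161.5384521484375), (5.547001838684082, 4.992301940917969), 33.6900634765625)), (np.int32(20), [np.int64(336), np.int64(161), np.int64(7), np.int64(6)], array([338.85, 162.5 ]), ((339.586181640625, 162.465515136
[... 1159 characters left out ...]
(7), np.int64(4)], array([261.94, 198.71]), ((261.9117736816406, 198.64707946777344), (2.1828205585479736, 6.305926322937012), 75.96376037597656)), (np.int32(46), [np.int64(260), np.int64(204), np.int64(9), np.int64(8)], array([263.93, 207.46]), ((263.88458251953125, 207.57687377929688), (7.488452911376953, 6.379053115844727), 56.3099365234375))]
white [(np.int32(2720), [np.int64(240), np.int64(195), np.int64(85), np.int64(80)], array([283.09, 229.66]), ((282.0, 234.5), (79.0, 84.0), 90.0)), (np.int32(262), [np.int64(262), np.int64(216), np.int64(24), np.int64(28)], array([273.97, 229.05]), ((273.54248046875, 228.9764404296875), (29.429960250854492, 11.849686622619629), 60.945396423339844))]
```

View pics/crop0.png

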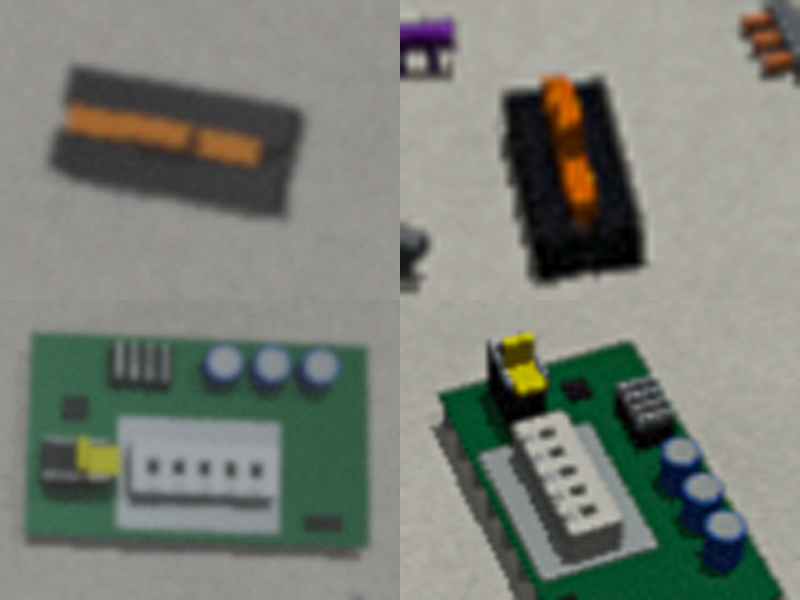

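The crop shows the orange comb in the black stand, spine ends near top-view pixels (154,213.6) and (192.4,220.4), so this is the comb. The white row shows five dark slots between (298.6,194.5) and (327.7,195.6), and the open yellow latch sits to the left at (283,192), so drive +y is image left.

```bash
python3 - <<'E'
from h import *
d=pickle.load(open("c0.pkl","rb"));t,s=d["top"],d["side"]
P=lambda x:np.round(x,4)
a=onz(t,(153.7,213.3),.044);b=onz(t,(192.5,220.6),.044);print("spine ends top",P(a),P(b),np.linalg.norm(a-b),"mid",P((a+b)/2))
# stand: dark minAreaRect
r=blobs(t,(0,0,0),(179,255,75),(145,200,205,237),100);
h=cv2.cvtColor(t["color"],cv2.COLOR_RGB2HSV)[200:237,145:205]
m=((h[...,2]<95)|(h[...,1]>130)).astype(np.uint8);rr=cv2.minAreaRect(np.argwhere(m)[:,::-1].astype(np.float32)+np.float32([145,200]));q=cv2.boxPoints(rr)
print("stand",m.sum(),[P(onz(t,x,.03)[:2]) for x in q],P(onz(t,rr[0],.03)))
# drive board corners
K=[(256+x/3.571,148+y/3.571) for x,y in((32,33),(368,48),(370,247),(25,237))]
C=[onz(t,k,.034) for k in K];print("board",[P(c[:2]) for c in C],np.linalg.norm(C[0]-C[1]),np.linalg.norm(C[0]-C[3]),P(np.mean(C,0)))
# slots
def slots(c,roi):
    x0,y0,x1,y1=roi;k=8;g=cv2.resize(cv2.cvtColor(c["color"],cv2.COLOR_RGB2GRAY)[y0:y1,x0:x1],None,fx=k,fy=k,interpolation=cv2.INTER_CUBIC)
    n,l,st,ce=cv2.connectedComponentsWithStats((g<125).astype(np.uint8))
    return [(int(st[i,4]),((ce[i]+.5)/k-.5+[x0,y0]).round(2)) for i in range(1,n) if 60<st[i,4]<1500]
T=slots(t,(294,189,333,201));S=slots(s,(262,214,286,248))
print(T);print(S)
for _,p in T:print(P(onz(t,p,.066)))
print("side")
for _,p in S:print(P(onz(s,p,.066)))
# side checks
print("comb mid proj side",proj(s,list(((a+b)/2)[:2])+[.07]))
for n,c,p,z in(("tab t",t,(279,191),.112),("tab s",s,(262,198.7),.112)):print(n,P(onz(c,p,z)))
E
```

```text
spine ends top [0.4701 0.2766 0.044 ] [0.4502 0.1682 0.044 ] 0.11022333170184079 mid [0.4602 0.2224 0.044 ]
stand 1013 [array([0.4397, 0.2911]), array([0.5021, 0.2824]), array([0.4772, 0.1488]), array([0.4153, 0.1588])] [0.4584 0.2201 0.03  ]
board [array([ 0.6356, -0.0335]), array([ 0.625 , -0.3076]), array([ 0.4623, -0.3017]), array([ 0.4694, -0.0277])] 0.27428000809347175 0.16621552451269733 [ 0.5481 -0.1676  0.034 ]
[(844, array([298.37, 194.17])), (818, array([305.61, 194.43])), (785, array([312.81, 194.72])), (828, array([320.16, 195.07])), (832, array([327.36, 195.34]))]
[(456, array([268.35, 220.23])), (439, array([270.55, 224.52])), (494, array([273.05, 228.92])), (478, array([275.41, 233.32])), (532, array([277.78, 237.87])), (581, array([262.53, 245.54]))]
[ 0.5222 -0.1244  0.066 ]
[ 0.5216 -0.1445  0.066 ]
[ 0.5208 -0.1644  0.066 ]
[ 0.52   -0.1848  0.066 ]
[ 0.5193 -0.2048  0.066 ]
side
[ 0.5228 -0.1239  0.066 ]
[ 0.5217 -0.1437  0.066 ]
[ 0.5213 -0.1639  0.066 ]
[ 0.5205 -0.1837  0.066 ]
[ 0.5195 -0.2036  0.066 ]
[ 0.4635 -0.2133  0.066 ]
comb mid proj side [214.27366564 160.26175412]
tab t [ 0.5227 -0.0674  0.112 ]
tab s [ 0.5245 -0.0679  0.112 ]
```

```bash
cat >> h.py <<'E'
from cell import manip
def quat(yaw,k=0):  # tool down, closing line along the x axis of a frame at yaw
    f=(np.pi/2+yaw+np.pi*k)/2;return np.array([np.cos(f),np.sin(f),0,0])
def st(tag=""):
    s=manip.read_state();print(tag,round(s["time_s"],2),s["tool_pos"].round(4),"F",s["ft_force"].round(1),"M",s["wrist_torque"].round(2),"op",round(s["opening"],4),"g",round(s["grip_force"],1),flush=True);return s
E
python3 - <<'E'
from h import *
for k in(0,1):
    for p,y in(((.460,.222,.16),-.182),((.521,-.164,.16),-.037)):
        print(k,manip.inverse_kinematics(p,quat(y,k)))
k=min((0,1),key=lambda k:abs(manip.inverse_kinematics((.46,.222,.16),quat(-.182,k))[5]))
manip.goto((.460,.222,.15),quat(-.182,k));manip.command_gripper(.05)
c=manip.servo_line((.460,.222,.067),vel=.08,contact_N=8);st(f"down {k} {c}")
manip.command_gripper(.0,40);st("grip")
manip.pause(.2);st()
manip.servo_line((.460,.222,.15),vel=.08);st("lift")
manip.pause(.3);st()
E
```

```text
0 [ 2.17513362e-01  3.66943242e-01  1.50541686e+00 -4.44089210e-16
  1.26923255e+00  3.99513362e-01]
0 [-5.21776497e-01  4.24858420e-01  1.40859011e+00 -4.44089210e-16
  1.30814412e+00 -4.84776497e-01]
1 [ 2.17513362e-01  3.66943242e-01  1.50541686e+00 -4.44089210e-16
  1.26923255e+00 -2.74207929e+00]
1 [-5.21776497e-01  4.24858420e-01  1.40859011e+00 -4.44089210e-16
  1.30814412e+00  2.65681616e+00]
down 0 False 3.13 [0.4603 0.2221 0.0674] F [-0.7  0.1 -0.1] M [-0.01  0.01  0.  ] op 0.0498 g 0.0
grip 3.67 [0.46  0.222 0.067] F [-0.9  0.7 -0. ] M [-0.01 -0.04 -0.02] op 0.0001 g 0.0
 3.87 [0.46  0.222 0.067] F [ 0.8 -0.3 -0.6] M [ 0.04 -0.06 -0.02] op -0.0003 g 0.0
lift 5.06 [0.4597 0.2219 0.1495] F [ 0.6 -0.6  0.4] M [-0.01 -0.02  0.01] op -0.0002 g 0.0
 5.36 [0.4599 0.222  0.1498] F [-0.5 -0.6 -0.4] M [-0.    0.04 -0.02] op 0.0002 g 0.0
```

The fingers closed on nothing, so I look before trying again.

```bash
python3 - <<'E'
from h import *
d={n:manip.camera(n) for n in("top","side")};pickle.dump(d,open("c1.pkl","wb"))
t,s=d["top"],d["side"]
cr=lambda c,x,y,w,h:cv2.resize(c["color"][y:y+h,x:x+w,::-1],(400,300),interpolation=cv2.INTER_CUBIC)
cv2.imwrite("pics/crop1.png",np.hstack([cr(t,130,180,100,75),cr(s,170,110,100,75)]))
print(proj(t,manip.read_state()["tool_pos"]),proj(s,manip.read_state()["tool_pos"]))
E
```

```text
[164.2448565  212.63307204] [212.88946854 143.18909916]
```

View pics/crop1.png

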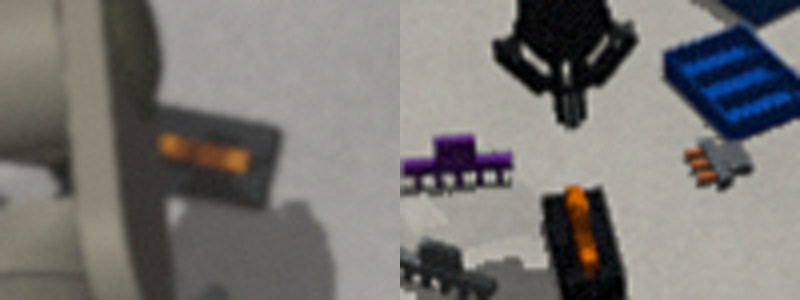

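The comb is still in the stand, in the right-hand crop at about (580,230). The closed fingertips end at crop (571,125), higher than the TCP projection predicts. I check tip geometry numerically before repeating.

```bash
python3 - <<'E'
from h import *
s=pickle.load(open("c1.pkl","rb"))["side"];s0=pickle.load(open("c0.pkl","rb"))["side"]
for dz in(.03,0,-.019):print("now",dz,proj(s,[.46,.222,.15+dz]).round(1),"start",proj(s0,[.223,.503,.2194+dz]).round(1))
g=cv2.cvtColor(s["color"],cv2.COLOR_RGB2GRAY);print(g[128:156,204:224:1])
g=cv2.cvtColor(s0["color"],cv2.COLOR_RGB2GRAY);print("lowest dark near start",np.argwhere(g[85:110,105:140]<50)[-6:]+[85,105])
u,y=np.array([.46,.222]),-.182
for n,p in(("end+",(0,.054,.044)),("grip+",(0,.02,.07)),("grip-",(0,-.02,.07)),("spine at grip-",(0,-.02,.044)),("end-",(0,-.054,.044))):
    w=[u[0]-np.sin(y)*p[1],u[1]+np.cos(y)*p[1],p[2]];print(n,proj(s,w).round(1))
st()
E
```

```text
now 0.03 [212.4 136.4] start [126.1  94.8]
now 0 [212.9 143.2] start [127.5 101.6]
now -0.019 [213.2 147.3] start [128.4 105.8]
[[ 25  70  91  58  15   3  53 135  61   9   0  10  13  10   9  11   3   7
   36  96]
 [ 12   8  22  19   9  10  35  93  50  14   8  13   4   8   8   1   0  36
   96 154]
 [  6  10  12  11   1   6  24  71  53  14   4   8   6  11  15   7  27  82
  153 172]
 [ 14   1  10   5   6   6  19  33  33  11   6   7  18  52  74  58  90 148
  170 170]
 [  6  18  39  29  11   8  10   8  10  11  11  17  77 151 153 148 153 170
  170 169]
 [ 59  85 139 110  34   0   8  25  18  31  19  34 104 176 173 170 169 169
  168 168]
 [143 152 170 158  81   9  28  60  26  42  28  37 112 176 174 169 169 167
  167 165]
 [168 171 170 168  94  16  23  57  33  41  35  26  93 174 169 170 169 169
  168 169]
 [165 168 169 166  93  13  17  52  32  35  39  17  91 176 171 170 170 166
  168 168]
 [167 168 170 168 101  15  16  50  31  32  45  19  86 177 176 169 167 166
  166 169]
 [165 169 167 169 148  40  13  46  32  31  43  14  79 176 171 168 170 166
  170 169]
 [167 169 169 174 167  48   0  40  37
[... 992 characters left out ...]
 177 172 168 167 170 173 175 176 173 171 171 169 171 172 173 173
  170 169]
 [172 174 175 171 169 170 169 173 176 172 175 171 170 171 168 170 171 175
  173 170]
 [173 176 172 171 170 173 171 173 174 173 176 172 173 168 168 168 172 174
  172 171]
 [172 172 170 170 175 178 177 178 176 174 174 171 171 174 173 174 174 173
  171 171]
 [168 169 168 170 174 175 175 173 173 174 173 172 175 178 178 176 173 175
  170 173]]
lowest dark near start [[109 110]
 [109 111]
 [109 112]
 [109 113]
 [109 114]
 [109 115]]
end+ [212.5 156.6]
grip+ [213.4 156.9]
grip- [215.1 163.8]
spine at grip- [215.5 169.2]
end- [217.  175.2]
 5.46 [0.46   0.222  0.1499] F [-0.3 -0.6  0.7] M [-0.02  0.04 -0.01] op -0.0001 g 0.0
```

The tip appears about 6 px (about 26 mm) off from the 19 mm given. This is either height or lateral offset, so I touch the empty bench gently to resolve it.

```bash
python3 - <<'E'
from h import *
q=manip.read_state()["orientation"]
manip.servo_line((.46,.06,.15),vel=.15)
c=manip.servo_line((.46,.06,.03),vel=.1,contact_N=5);st(f"a{c}")
c=c or manip.servo_line((.46,.06,-.02),vel=.02,contact_N=4);st(f"b{c}")
s=manip.camera("side");t=manip.camera("top")
p=manip.read_state()["tool_pos"];print(proj(s,[p[0],p[1],0]),proj(t,[p[0],p[1],0]))
manip.servo_line((.46,.06,.15),vel=.15)
pickle.dump(dict(side=s,top=t),open("c2.pkl","wb"))
u,v=proj(s,[p[0],p[1],0]).astype(int)
cv2.imwrite("pics/crop2.png",cv2.resize(s["color"][v-50:v+25,u-50:u+50,::-1],(800,600),interpolation=cv2.INTER_CUBIC));print(u,v)
E
```

```text
aFalse 8.04 [0.4603 0.06   0.0304] F [-0.4  0.6  0.4] M [-0.    0.03  0.06] op 0.0 g 0.0
bTrue 9.87 [ 0.46    0.06   -0.0113] F [-0.7  0.3  6.1] M [-0.01  0.19 -0.  ] op 0.0 g 3.2
[230.68311013 202.70891343] [232.39182502 218.78410543]
230 202
```

View pics/crop2.png

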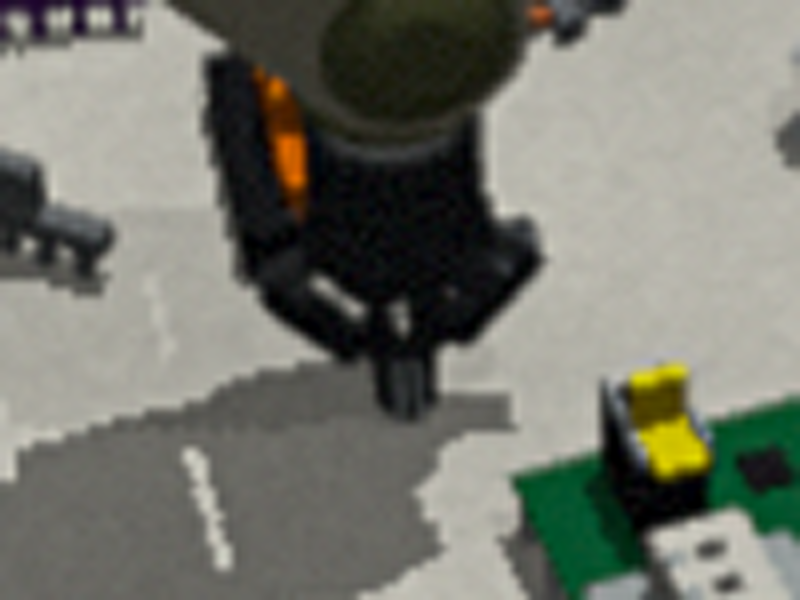

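Contact came at TCP z = -0.011, so the fingertips end 11 mm behind the reported TCP, 30 mm shorter than stated. In xy the tip at crop (408,415) agrees to about 3 mm. I now command 30 mm lower.

```bash
cat >> h.py <<'E'
def tip(x,y,z): return (x,y,z-.0113)   # command for real fingertip height z
E
python3 - <<'E'
from h import *
manip.command_gripper(.05)
manip.servo_line((.46,.222,.15),vel=.2)
c=manip.servo_line(tip(.46,.222,.0475),vel=.1,contact_N=6);st(f"down {c}")
manip.command_gripper(.0,40);s=st("grip")
if s["opening"]>.008:
    manip.servo_line((.46,.222,.15),vel=.1);st("lift")
    # turn to the row heading, stop 40 mm above it
    manip.goto((.521,-.1642,.15),quat(-.037,0));manip.pause(.2);st("over")
    d={n:manip.camera(n) for n in("top","side")};pickle.dump(d,open("c3.pkl","wb"))
    cr=lambda c,x,y,w,h:cv2.resize(c["color"][y:y+h,x:x+w,::-1],(400,300),interpolation=cv2.INTER_CUBIC)
    cv2.imwrite("pics/crop3.png",np.hstack([cr(d["top"],256,148,112,84),cr(d["side"],225,175,100,75)]))
E
```

```text
down False 13.97 [0.4603 0.2221 0.0367] F [ 0.7 -0.4 -0. ] M [-0.02  0.   -0.  ] op 0.0498 g 0.0
grip 14.4 [0.4605 0.222  0.0364] F [1.6 0.2 1. ] M [-0.09 -0.39  0.07] op 0.011 g 42.8
lift 15.69 [0.4596 0.2219 0.1494] F [ 0.7  0.1 -1.9] M [-0.04  0.   -0.  ] op 0.0113 g 42.7
over 17.34 [ 0.5212 -0.1633  0.1501] F [ 0.5 -0.8 -1.2] M [-0.03  0.   -0.01] op 0.0113 g 42.7
```

View pics/crop3.png

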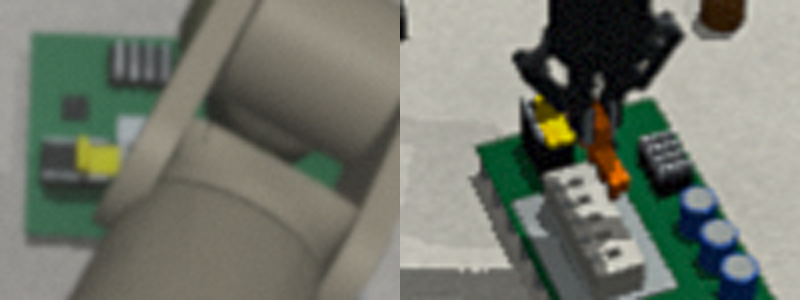

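The comb is gripped (opening 11.3 mm) and hangs straight above the row, its orange -y end at side crop (617,190). Now the gentle feeling search.

```bash
cat > probe.py <<'E'
from h import *
B=np.array([.521,-.1642]);R=np.array([[np.cos(.037),np.sin(.037)],[-np.sin(.037),np.cos(.037)]])
def at(dx,dy,z): return (*(B+R@[dx,dy]),z)
def probe(offs,zup=.0935,tlim=42):
    for dx,dy in offs:
        if manip.read_state()["time_s"]>tlim:return None
        manip.servo_line(at(dx,dy,zup),vel=.03,contact_N=8)
        c=manip.servo_line(at(dx,dy,.080),vel=.015,contact_N=3);s=st(f"{dx*1e3:.1f},{dy*1e3:.1f} {c}")
        if not c:return dx,dy
        manip.servo_line((*s["tool_pos"][:2],max(zup,s["tool_pos"][2]+.002)),vel=.04)
E
python3 - <<'E'
from probe import *
print("early",manip.servo_line(at(0,0,.0955),vel=.06,contact_N=5));st()
print(probe([(0,0),(0,.0015),(0,-.0015),(0,.003),(0,-.003)],tlim=30))
E
```

```text
early False
 18.5 [ 0.5212 -0.1643  0.0959] F [-0.7 -0.1 -0.9] M [-0.06  0.03  0.01] op 0.0114 g 42.7
0.0,0.0 True 19.2 [ 0.5211 -0.1643  0.0895] F [-0.2 -0.7  4.5] M [ 0.02 -0.    0.02] op 0.0113 g 43.3
0.0,1.5 True 20.15 [ 0.5211 -0.1628  0.0896] F [-0.6  0.1  5.1] M [ 0.03 -0.    0.01] op 0.0112 g 43.3
0.0,-1.5 True 21.11 [ 0.521  -0.1657  0.0894] F [-0.1  0.2  4.8] M [-0.04  0.03  0.02] op 0.0111 g 43.3
0.0,3.0 True 22.12 [ 0.5212 -0.1613  0.0894] F [-1.3 -0.4  4.2] M [ 0.02  0.04 -0.05] op 0.0109 g 43.3
0.0,-3.0 False 23.77 [ 0.5209 -0.1672  0.08  ] F [ 0.  -1.2 -0.7] M [-0.12  0.07 -0.  ] op 0.0111 g 42.6
(0, -0.003)
```

The teeth entered at dy = -3 mm. Next I press to flush.

```bash
python3 - <<'E'
from probe import *
c=manip.servo_line(at(0,-.003,.069),vel=.012,contact_N=9);st(f"seat {c}")
if c:
    manip.pause(.3);st()
    manip.command_gripper(.04);manip.pause(.3);st("released")
    manip.servo_line(at(0,-.003,.16),vel=.15)
    s=manip.camera("side");pickle.dump(s,open("c4.pkl","wb"));st()
    cv2.imwrite("pics/crop4.png",cv2.resize(s["color"][185:260,230:330,::-1],(800,600),interpolation=cv2.INTER_CUBIC))
E
```

```text
seat False 24.84 [ 0.521  -0.1673  0.0696] F [-2.6 -0.1  7.4] M [ 0.05  0.4  -0.03] op 0.0109 g 43.7
```

```bash
python3 - <<'E'
from probe import *
manip.servo_line(at(0,-.003,.0712),vel=.02);st("relax")
manip.command_gripper(.04);manip.pause(.2);st("released")
manip.servo_line(at(0,-.003,.16),vel=.15)
s=manip.camera("side");pickle.dump(s,open("c4.pkl","wb"));st()
cv2.imwrite("pics/crop4.png",cv2.resize(s["color"][185:260,230:330,::-1],(800,600),interpolation=cv2.INTER_CUBIC))
E
```

```text
relax 25.1 [ 0.521  -0.1672  0.0715] F [-0.8 -0.1  4.5] M [-0.1   0.25  0.01] op 0.0114 g 43.3
released 25.69 [ 0.5209 -0.1672  0.0711] F [-0.1  0.2  0.1] M [ 0.   -0.01  0.01] op 0.0402 g 0.0
 26.48 [ 0.5204 -0.1669  0.1588] F [-0.4  0.6  0. ] M [-0.    0.02  0.03] op 0.0399 g 0.0
```

View pics/crop4.png

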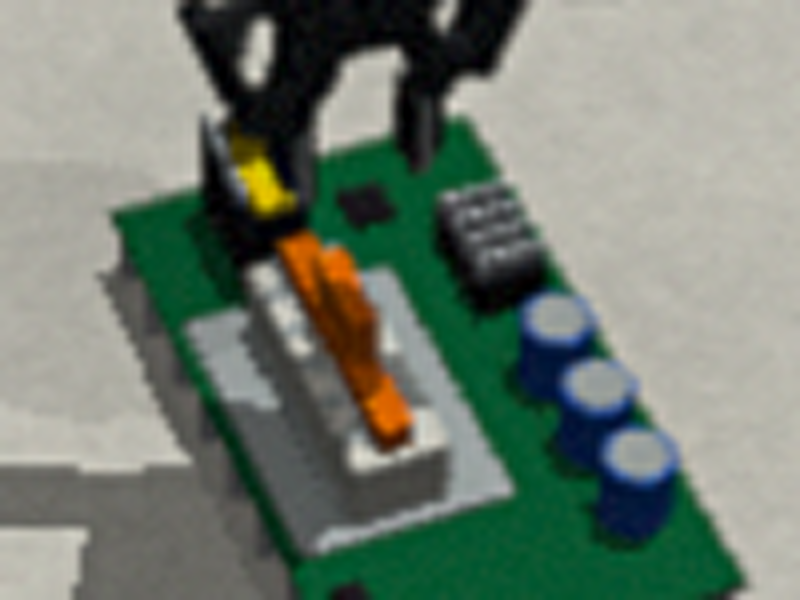

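The comb sits flat, with its orange spine on the white block from (290,245) to (400,435), and the latch at (255,170) is still open. Now I push the tab from its +y side with closed fingers.

```bash
python3 - <<'E'
from probe import *
manip.command_gripper(0.)
y0=.1642-.030  # offset along drive y from B
manip.servo_line(at(0,y0,.16),vel=.2)
x=tip(0,0,.095)[2]
c=manip.servo_line(at(0,y0,x),vel=.1,contact_N=4);st(f"beside tab {c}")
if not c:
    c=manip.servo_line(at(0,y0-.070,x),vel=.03,contact_N=14);s=st(f"push {c}")
    L=(R.T@(s["tool_pos"][:2]-B));print("along",L)
    manip.pause(.2);st()
    manip.servo_line(at(L[0],L[1]+.02,x),vel=.05);st("back")
    manip.servo_line(at(L[0],L[1]+.02,.17),vel=.15)
    manip.servo_line((.40,.06,.2),vel=.2);st("away")
    d={n:manip.camera(n) for n in("top","side")};t,s=d["top"],d["side"];pickle.dump(d,open("c5.pkl","wb"))
    cr=lambda c,x,y,w,h:cv2.resize(c["color"][y:y+h,x:x+w,::-1],(400,300),interpolation=cv2.INTER_CUBIC)
    cv2.imwrite("pics/crop5.png",np.hstack([cr(t,266,158,80,60),cr(s,240,190,72,54)]))
    print([(a,e) for a,b,e,r in blobs(t,(23,120,100),(35,255,255),(262,155,362,220))])
E
```

```text
beside tab False 28.7 [ 0.5263 -0.0303  0.0842] F [ 0.5 -0.9  0.4] M [-0.    0.   -0.01] op 0.0003 g 0.0
push True 30.32 [ 0.5239 -0.0833  0.0836] F [1.3 3.  2.3] M [ 0.62 -0.15  0.05] op 0.0 g 1.9
along [-0.00011935  0.08093034]
 30.52 [ 0.5237 -0.0833  0.0833] F [1.4 1.3 0.2] M [ 0.15 -0.09 -0.03] op 0.0 g 0.6
back 31.07 [ 0.5246 -0.0631  0.0837] F [ 1.6 -0.3 -0.5] M [-0.08 -0.   -0.07] op -0.0001 g 0.0
away 32.83 [0.4007 0.0595 0.1998] F [ 0.1 -0.3  0. ] M [0.01 0.01 0.01] op 0.0002 g 0.0
[(np.int32(88), array([294.61363636, 192.68181818]))]
```

View pics/crop5.png

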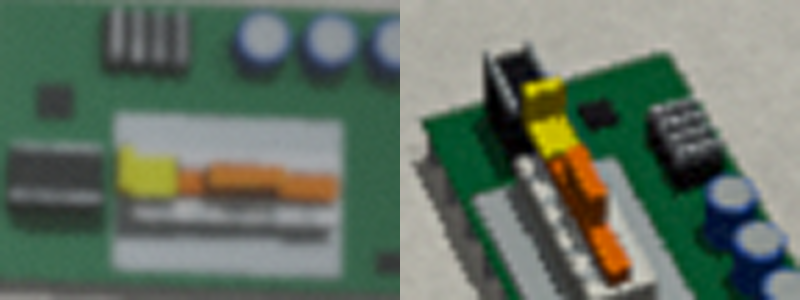

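The latch tongue now overlaps the +y end of the comb. It moved about 12 px, or 32 mm. I repeat the push once to confirm it is on the end stop.

```bash
python3 - <<'E'
from probe import *
x=tip(0,0,.095)[2]
manip.servo_line(at(0,.115,.17),vel=.2)
manip.servo_line(at(0,.115,x),vel=.12,contact_N=5)
c=manip.servo_line(at(0,.070,x),vel=.02,contact_N=18);s=st(f"push {c}")
L=R.T@(s["tool_pos"][:2]-B);print("along",L)
manip.pause(.2)
manip.servo_line(at(0,.11,x),vel=.05)
manip.servo_line(at(0,.11,.17),vel=.15);manip.servo_line((.40,.06,.2),vel=.2)
t=manip.camera("top");st("away");print([(a,e) for a,b,e,r in blobs(t,(23,120,100),(35,255,255),(262,155,362,220))])
d=pickle.load(open("c0.pkl","rb"))["top"]
print(onz(d,(282.62,191.78),.095)-onz(t,[e for a,b,e,r in blobs(t,(23,120,100),(35,255,255),(262,155,362,220))][0],.095))
E
```

```text
push True 36.41 [ 0.5238 -0.0832  0.0836] F [1.3 2.7 1.6] M [ 0.46 -0.13 -0.  ] op -0.0002 g 1.5
along [-0.00019801  0.08105964]
away 39.12 [0.4007 0.0594 0.1997] F [-0.2  0.  -0.2] M [ 0.04 -0.    0.02] op -0.0002 g 0.0
[(np.int32(86), array([294.47674419, 192.72093023]))]
[0.00241113 0.03181953 0.        ]
```

```bash
python3 -c "
from cell import manip
print(manip.hand_in())"
```

```text
the job is handed in; nothing more can be done
None
```

The job is handed in, with no verdict returned: the comb is seated flush, the latch is pushed to a firm stop over its end (about 32 mm measured in the camera) and the robot is clear, at about 39 s.

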